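# Take soak-tested units off the test board and pile them in the tray

### The job

The soak test is over: first switch off the mains strip at the foot of the sloping test board, before any unit is moved. Take the screwdriver out of the black tray and lay it flat on the desk, unhook every unit from its two keyhole screws on the board, and stack them all in one pile in the tray, grey covers up, largest at the bottom, each lined up lengthwise with the one below and resting fully on it. Leave the other things on the desk where they are.

Things in the scene. Friction and masses are not known exactly. Their poses are not given: they have to be found in the camera images.
- board: fixed plywood test board on a steel stand, 210 mm up the slope by 420 wide, leaning back 45 degrees; origin: middle of its face, 100 mm above the desk; x up the slope, y left, z out of the face. Units hang at y = -150, -50, 50, 150, each on two screws at x = -18 and 18 (heads 13 mm wide, undersides 6.5, tops 10 mm off the face); a hanging unit's origin is near x = -7, z = 0
- strip_switch (a joint): rocker switch on the white mains strip that lies along the foot of the board: 0 rad is on (the half nearer the robot stands up), 0.349 is off (that near half pressed down); it stays where it is put and moves with a light push of 2 to 5 N
- switch_near (a point): on top of the near half of that rocker, the spot to press straight down to switch off: about 36 mm above the desk while on, it sinks about 3 mm; each half of the rocker is 10 by 12 mm; its z is up and its x points from the robot across the strip
- unit_140: wall-mount enclosure 140 mm long (x) by 68 wide (y) by 38 thick (z), 420 g, grey cover on black base; origin: middle of its back; x up the slope while it hangs, z from back out through cover. Two keyholes in its back, slots 8 mm wide in 4 mm wall, open ends towards -x. To free it slide it 13 mm along its +x (it stops at 15), then pull it off along +z. None: not there in this run, or held
- unit_116: wall-mount enclosure 116 mm long (x) by 58 wide (y) by 36 thick (z), 320 g, grey cover on black base; origin: middle of its back; x up the slope while it hangs, z from back out through cover. Two keyholes in its back, slots 8 mm wide in 4 mm wall, open ends towards -x. Comes off as unit_140 does. None: not there in this run, or held
- unit_92: wall-mount enclosure 92 mm long (x) by 48 wide (y) by 34 thick (z), 220 g, grey cover on black base; origin: middle of its back; x up the slope while it hangs, z from back out through cover. Two keyholes in its back, slots 8 mm wide in 4 mm wall, open ends towards -x. Comes off as unit_140 does. None: not there in this run, or held
- unit_70: wall-mount enclosure 70 mm long (x) by 38 wide (y) by 34 thick (z), 150 g, grey cover on black base; origin: middle of its back; x up the slope while it hangs, z from back out through cover. Two keyholes in its back, slots 8 mm wide in 4 mm wall, open ends towards -x. Comes off as unit_140 does. None: not there in this run, or held
- tray: loose shallow black plastic tray, 200 mm (x) by 140 mm (y) outside, 192 by 132 mm inside, rim 16 mm high, floor 4 mm thick; origin: middle of its underside; z up. It lies on the desk to the right of the small vice
- driver: screwdriver lying in the tray at the start, 158 mm long along its y, amber handle 20 mm thick from y = 4 to y = 79 mm, thin blade towards -y, 60 g; origin: middle of its length, at its underside as it lies at the start
- driver_mid (a point): point on the screwdriver's axis at the middle of its length (about 10 mm above what it lies on, whichever way it has rolled); y runs along it towards the handle's end
- park (a point): a point on the bare desk in front of the vice with free desk for at least 85 mm to both sides (along y) and 25 mm before and behind it: room for the screwdriver

How it is judged (in metres and radians):
On the way:
1. the mains strip is switched off (value of joint strip_switch above 0.25 rad), for 0.2 s.
At the end, for the whole second after the job is handed in: Strip off (over 0.25 rad); screwdriver at rest flat on the desk outside the tray; all units at rest in one pile in the tray, backs down, level within 0.05 rad, largest lowest, each parallel to those below within 0.12 rad and its base wholly over them (1 mm), pile within 60, 50 mm of tray middle (value of joint strip_switch above 0.25 rad and height (world z) of driver_mid below 0.018 m and (x of driver_mid in the frame of tray above 0.1 m or x of driver_mid in the frame of tray below -0.1 m or y of driver_mid in the frame of tray above 0.07 m or y of driver_mid in the frame of tray below -0.07 m) and linear speed of each of driver, tray, unit_140, unit_116, unit_92, unit_70 below 0.02 m/s and angle between each of tray, unit_140, unit_116, unit_92, unit_70's own z axis and vertical below 0.05 rad and x of unit_140 in the frame of tray between -0.06 and 0.06 m and y of unit_140 in the frame of tray between -0.05 and 0.05 m and x of unit_116 in the frame of unit_140 between -0.013 and 0.013 m and y of unit_116 in the frame of unit_140 between -0.006 and 0.006 m and z of each of unit_116, unit_92, unit_70 in the frame of unit_140 above 0.034 m and angle between the x axis of each of unit_116, unit_92, unit_70 and the x axis of unit_140, either way round below 0.12 rad and x of unit_92 in the frame of unit_140 between -0.025 and 0.025 m and y of unit_92 in the frame of unit_140 between -0.011 and 0.011 m and x of unit_70 in the frame of unit_140 between -0.036 and 0.036 m and y of unit_70 in the frame of unit_140 between -0.016 and 0.016 m and x of unit_116 in the frame of tray between -0.06 and 0.06 m and y of unit_116 in the frame of tray between -0.05 and 0.05 m and x of unit_92 in the frame of unit_116 between -0.013 and 0.013 m and y of unit_92 in the frame of unit_116 between -0.006 and 0.006 m and z of each of unit_92, unit_70 in the frame of unit_116 above 0.032 m and angle between the x axis of each of unit_92, unit_70 and the x axis of unit_116, either way round below 0.12 rad and x of unit_70 in the frame of unit_116 between -0.024 and 0.024 m and y of unit_70 in the frame of unit_116 between -0.011 and 0.011 m and x of unit_92 in the frame of tray between -0.06 and 0.06 m and y of unit_92 in the frame of tray between -0.05 and 0.05 m and x of unit_70 in the frame of unit_92 between -0.012 and 0.012 m and y of unit_70 in the frame of unit_92 between -0.006 and 0.006 m and z of unit_70 in the frame of unit_92 above 0.03 m and angle between the x axis of unit_70 and the x axis of unit_92, either way round below 0.12 rad and x of unit_70 in the frame of tray between -0.06 and 0.06 m and y of unit_70 in the frame of tray between -0.05 and 0.05 m); the robot touches nothing.
It fails at once if a unit is moved from its place while the strip is still on (value of joint strip_switch below 0.2 rad and distance of any of unit_140, unit_116, unit_92, unit_70 from where it was at the start of the episode above 0.025 m).
It fails at once if the mug, caliper, marker, solder reel, side cutters or lidded tub is shifted by more than 40 mm (distance of any of cup, gauge, pen, reel, cutters, tub from where it was at the start of the episode above 0.04 m).
Of unit_140, unit_116, unit_92, unit_70 only 3 to 4 are there at a start; the rules pass over those that are not, and their reading is None.
At some moment in a run one of tray, driver may be knocked a few centimetres aside while the robot is not near it.
Once in a run the grip may slacken for a moment while it holds something.
It also fails if it takes over 210 s, if anything falls off the work surface, if the arm or the gripper's body presses on something with over 40 N, if the wrist force passes 120 N, or if a joint passes its speed limit or range.

### The arm

A 6-joint arm with a two-finger parallel gripper is mounted at the origin on a cart in front of the work surface, level with it; the furniture and walls round the work are solid. World frame = base frame: x ahead of the robot, y to its left, z up, the work surface at z = 0. Lengths are in mm, angles in rad, forces in N, time in s.
With the tool pointing down it reaches from about 400 to 825 mm from the base axis. Payload 7 kg.
Tool frame: the origin (TCP) lies at the very end of the fingers, on their centre line; the grasp point (between the pads) lies 19 mm behind it; z points along the fingers, y is the line along which they close (so a half turn about z gives the same grasp; the last joint's range is limited). The gripper opens to 88 mm and grips with 3 to 60 N. Pads are 19 mm wide; open, the fingers measure 130 mm over their backs; the gripper's body (78 mm by 193 mm) begins 47 mm behind the grasp point.
Start: joints at [1.483, 0.359, 0.012, 0, -1.224, -0.288], TCP at [247.743, 627.868, 226.561] pointing down, gripper open.
Joint ranges: [-3.07, 3.07], [-1.43, 2.12], [-1.02, 1.25], [-3.03, 1.67], [-3.05, -0], [-3.03, 3.03]. Speed limits (rad/s): [2.39, 2.39, 3.01, 3.14, 3.14, 3.14].

### API

Orientations are given as a unit quaternion [x, y, z, w].
In Python, from plant import bot gives the robot as it stands. Calls block until the motion is done:
- bot.move_ptp(position, orientation): joint-space move of the TCP to a pose.
- bot.line_to(position, velocity=150, ori=None): straight line of the TCP; ori=None keeps the orientation; velocity is the mean speed in mm/s.
- bot.move_joints(angles): joint-space move.
- bot.move_gripper(opening, force=None): finger opening in mm; force is the grip in N (None keeps the last); returns when the fingers have stopped.
- bot.pause(seconds).
- bot.solve_ik(position, orientation): joint angles nearest the present ones, or None.
- bot.read_state(): the state.
- bot.camera(name): name is "scene" or "top" or "wrist"; returns the picture (480x640x3 uint8, red, green, blue); there is no depth.
- bot.get_calibration(name): a dict with "fx", "fy", "cx", "cy" (pixels), "view" (4x4, takes a point from world to camera coordinates); the wrist camera has in their place "T_tool_cam" (4x4, takes a point from camera to tool coordinates, whose origin is the TCP and whose axes are the flange's). Camera axes: x right, y up, looking along -z (the intrinsics and any distortion apply to the point x, -y, -z); pixel columns grow to the right and rows downward; lengths in mm; the calibration is good to about 2 mm. A picture is of the moment at which its call begins: read the wrist's pose just before it. get_calibration takes no time and is no camera call.
A pose or a line that the arm cannot do raises bot.Unreachable and nothing moves.
- bot.close_job(): hands the job in; it is judged then, once.
The state is a dict: "t": time; "joint_pos": joint angles; "qvel": joint speeds; "tau": joint torques, N m; "tcp_pos": TCP position; "eef_rot": TCP orientation; "contact_force": force on the tool from outside, world axes, zero at the start; "moment": the same for the moment, N m; "width": finger opening in mm; "finger_force": force on a finger pad.
Only numpy, scipy, OpenCV 4.12 (cv2) and the standard library are available. Lean on these libraries where they do the work, as an engineer would, in place of code of your own. Each camera call takes 0.05 s, during which the arm holds its last target. There are 200 camera calls.

## Working session

There is one attempt and no reset: what is moved stays moved. The work goes in short steps, each a Python script; the robot and the scene stay as the last script left them, time stands still between calls to the robot, and variables do not carry over. Pictures are saved under pics/ and viewed, at most 14 in all, crops included, and the job is handed in when it is done.

```bash
ls; mkdir -p pics
python3 - <<'E'
from plant import bot
import cv2,numpy as np
np.set_printoptions(precision=4,suppress=True)
for n in("scene","top","wrist"):
    cv2.imwrite(f"pics/{n}0.png",bot.camera(n)[:,:,::-1]); print(n,bot.get_calibration(n))
print(bot.read_state())
E
```

```text
pics
scene {'fx': 443.2733147098595, 'fy': 443.2733147098595, 'cx': 313.08747736882714, 'cy': 236.07667638135672, 'view': array([[   0.8897,   -0.4565,   -0.0079, -461.4714],
       [   0.2202,    0.4139,    0.8833, -219.5748],
       [  -0.3999,   -0.7876,    0.4688, -785.5251],
       [   0.    ,    0.    ,    0.    ,    1.    ]])}
top {'fx': 537.797587277081, 'fy': 537.797587277081, 'cx': 313.8711922963012, 'cy': 231.60142829740454, 'view': array([[    0.0043,    -1.    ,    -0.0067,    34.226 ],
       [    0.9937,     0.0035,     0.1122,  -537.1973],
       [   -0.1122,    -0.0072,     0.9937, -1362.8016],
       [    0.    ,     0.    ,     0.    ,     1.    ]])}
wrist {'fx': 414.7943570388181, 'fy': 414.7943570388181, 'cx': 316.16935678267214, 'cy': 236.56448438415413, 'T_tool_cam': array([[   0.    ,    0.9548,    0.2973,   81.2781],
       [   1.    ,   -0.0001,    0.0004,    0.2224],
       [   0.0004,    0.2973,   -0.9548, -158.2254],
       [   0.    ,    0.    ,    0.    ,    1.    ]])}
{'t': 0.15, 'joint_pos': array([ 1.4831,  0.3592,  0.0113, -0.0003, -1.2241, -0.2881]), 'qvel': array([ 0.0008, -0.0013,  0.0031, -0.0003,  0.0003, -0.0006]), 'tau': array([ -0.0004, -58.3276,  29.3292,   7.0012,   0.0089,  -0.0001]), 'tcp_pos': array([247.6374, 627.5512, 225.8427]), 'eef_rot': array([ 0.9824, -0.1869, -0.0001,  0.0006]), 'contact_force': array([-0.9336, -0.2338, -0.0671]), 'moment': array([-0.0252,  0.0041, -0.0073]), 'finger_force': 0.0, 'width': 87.2995259279717}
```

View pics/top0.png

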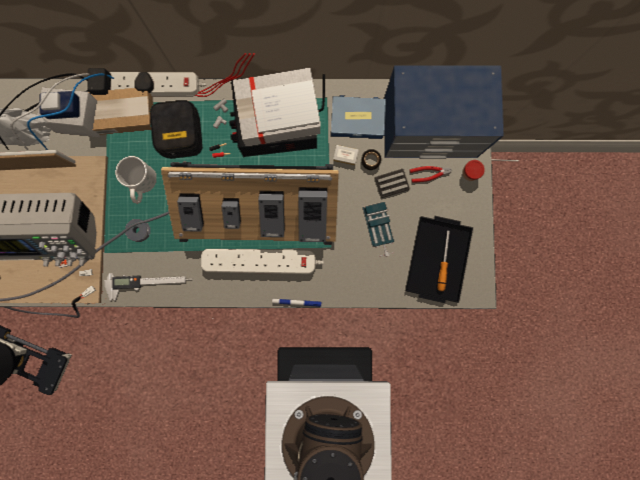

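View pics/scene0.png

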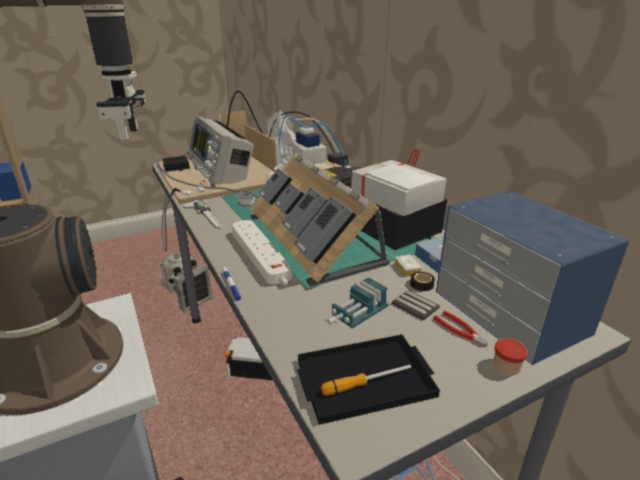

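Top view: all four units are there, at columns 190 (92), 231 (70), 271 (116) and 312 (140). The rocker is at about (304,262), the tray at (440,258) turned roughly 10°, with the driver in it running from (447,232) to (442,290). The vice is at (378,225).

```bash
cat > h.py <<'E'
from plant import bot
import cv2, numpy as np
from scipy.spatial.transform import Rotation as R
np.set_printoptions(precision=3,suppress=True)
def shot(n,save=None):
    s=bot.read_state(); im=bot.camera(n); c=bot.get_calibration(n)
    if n=="wrist":
        T=np.eye(4);T[:3,:3]=R.from_quat(s["eef_rot"]).as_matrix();T[:3,3]=s["tcp_pos"]
        c["view"]=np.linalg.inv(T@c["T_tool_cam"])
    if save: cv2.imwrite(f"pics/{save}.png",im[:,:,::-1])
    return im,c
def ray(c,px):
    M=np.linalg.inv(c["view"]); px=np.atleast_2d(px).astype(float)
    d=np.c_[(px[:,0]-c["cx"])/c["fx"],-(px[:,1]-c["cy"])/c["fy"],-np.ones(len(px))]
    return M[:3,3],d@M[:3,:3].T
def on_plane(c,px,p0,n=(0,0,1)):
    o,d=ray(c,px);n=np.array(n,float)
    return o+d*(((np.array(p0)-o)@n)/(d@n))[:,None]
def on_z(c,px,z): return on_plane(c,px,(0,0,z))
def proj(c,P):
    q=np.c_[np.atleast_2d(P),np.ones(len(np.atleast_2d(P)))]@c["view"].T
    return np.c_[c["cx"]-c["fx"]*q[:,0]/q[:,2],c["cy"]+c["fy"]*q[:,1]/q[:,2]]
def blobs(mask,amin=30):
    cs,_=cv2.findContours(mask.astype(np.uint8),cv2.RETR_EXTERNAL,cv2.CHAIN_APPROX_NONE)
    return sorted([k for k in cs if cv2.contourArea(k)>amin],key=cv2.contourArea,reverse=True)
def tool(yaw=0,pitch=0):
    """tool z down (pitch=0) tilted forward by pitch, tool y along world y turned by yaw; tool x = forward or back"""
    return R.from_euler("z",yaw)*R.from_euler("y",-pitch)*R.from_quat([1,0,0,0])
E
python3 - <<'E'
from h import *
im,c=shot("top")
hsv=cv2.cvtColor(im,cv2.COLOR_RGB2HSV)
def rep(name,k,z):
    r=cv2.minAreaRect(k); print(name,r, on_z(c,cv2.boxPoints(r),z).round(1).tolist(), on_z(c,[r[0]],z)[0])
sub=np.zeros(im.shape[:2],bool); sub[200:320,395:490]=1
tr=(hsv[...,2]<45)&sub
for k in blobs(tr,200)[:1]: rep("tray",k,16)
org=(hsv[...,0]<25)&(hsv[...,1]>150)&(hsv[...,2]>120)&sub
for k in blobs(org)[:1]: rep("handle",k,14)
red=((hsv[...,0]<8)|(hsv[...,0]>172))&(hsv[...,1]>150); red[:250]=0;red[275:]=0;red[:,:290]=0;red[:,320:]=0
for k in blobs(red,5)[:2]: rep("rocker",k,36)
wood=np.zeros_like(sub);wood[165:245,165:340]=1
dk=(hsv[...,1]<70)&(hsv[...,2]<110)&wood
for k in blobs(dk,200): print("u",cv2.minAreaRect(k), on_plane(c,[cv2.minAreaRect(k)[0]],(600,0,100+27),(-1,0,1)))
print(proj(c,[[600,0,0],[500,-100,0]]), on_z(c,[[337,185],[164,185],[337,245],[164,245],[378,240],[297,302],[387,254]],0))
q=tool(0,0).as_quat(); print(q)
E
```

```text
tray ((439.0384521484375, 259.30767822265625), (54.324161529541016, 82.95710754394531), 11.309932708740234) [[375.8, -197.5, 16.0], [588.0, -243.2, 16.0], [560.3, -381.9, 16.0], [349.2, -334.0, 16.0]] [ 467.392 -289.081   16.   ]
handle ((442.7231140136719, 271.71539306640625), (6.821910381317139, 20.093626022338867), 7.125016689300537) [[410.6, -285.8, 14.0], [462.3, -293.4, 14.0], [460.2, -311.0, 14.0], [408.5, -303.3, 14.0]] [ 435.334 -298.377   14.   ]
rocker ((303.5, 261.5), (7.0, 3.0), 90.0) [[468.1, 66.5, 36.0], [468.2, 58.8, 36.0], [450.2, 58.7, 36.0], [450.2, 66.3, 36.0]] [459.176  62.557  36.   ]
u ((315.4338684082031, 216.02369689941406), (56.719329833984375, 33.969390869140625), 88.72696685791016) [[568.537  32.164  95.537]]
u ((270.4999694824219, 213.99998474121094), (43.99999237060547, 24.999996185302734), 90.0) [[572.631 143.212  99.631]]
u ((189.72996520996094, 212.1099853515625), (38.325191497802734, 22.061731338500977), 81.8698959350586) [[576.164 342.43  103.164]]
u ((230.5, 213.5), (29.0, 17.0), 90.0) [[573.433 242.067 100.433]]
u ((255.0, 167.0), (4.0, 168.0), 90.0) [[668.42  172.068 195.42 ]]
[[327.714 209.411]
 [365.587 247.04 ]] [[ 666.047  -24.722    0.   ]
 [ 664.678  438.539    0.   ]
 [ 505.118  -24.639    0.   ]
 [ 503.418  432.791    0.   ]
 [ 518.77  -132.877    0.   ]
 [ 355.475   79.781    0.   ]
 [ 481.831 -156.215    0.   ]]
[1. 0. 0. 0.]
```

Run:
```python
import cv2
im=cv2.imread("pics/top0.png")
cv2.imwrite("pics/topc.png",cv2.resize(im[155:315,160:490][:, :],None,fx=2.4,fy=2.4,interpolation=cv2.INTER_CUBIC))
```

```text
(no output)
```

View pics/topc.png

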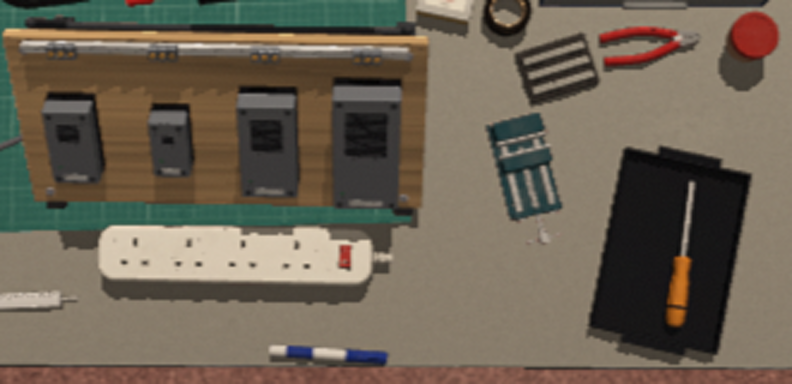

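Crop view: units upright on the board, rocker red at the right end of the strip, bare desk below the vice (for parking) between the marker and the tray. Next a near look at the board with the wrist camera.

Run:
```python
from h import *
im,c=shot("top")
print(on_z(c,[[250,243],[170,243],[336,243]],26), on_z(c,[[250,168]],174))
s=np.sqrt(.5)
P=np.array([575,150,100])+150*np.array([-s,0,s])
bot.move_ptp([420,190,330],tool(0,0).as_quat())
bot.move_ptp(P,tool(0,np.pi/4).as_quat())
print(bot.read_state()["tcp_pos"],bot.read_state()["joint_pos"])
im,c=shot("wrist","w1"); print(c["view"].tolist())
bot.move_ptp([330,-270,350],tool(0,0).as_quat())
im,c=shot("wrist","w2"); print(c["view"].tolist())
```

```text
[[507.201 201.956  26.   ]
 [506.433 409.895  26.   ]
 [508.025 -21.113  26.   ]] [[671.039 186.372 174.   ]]Traceback (most recent call last):
  File "<stdin>", line 7, in <module>
plant.Unreachable: the arm cannot take that pose within its joint ranges
```

Run:
```python
from h import *
s=np.sqrt(.5)
print(bot.read_state()["joint_pos"])
for d in (10,25,60,100,150,200):
  for y in (40,140,240,340):
    for p in (45,):
     for flip in (0,np.pi):
      P=np.array([583,y,100])+d*np.array([-s,0,s])
      q=(tool(0,np.radians(p))*R.from_euler("z",flip)).as_quat()
      a=bot.solve_ik(P,q)
      if y in(40,340) or a is None: print(d,y,p,flip>0,a)
for y in(190,):
  for p in (15,30,40):
     for flip in (0,np.pi):
      print(p,bot.solve_ik(np.array([583,y,100])+150*np.array([-s,0,s]),(tool(0,np.radians(p))*R.from_euler("z",flip)).as_quat()))
```

```text
[ 0.855 -0.058 -0.257 -0.    -1.372  0.716]
10 40 45 False None
10 40 45 True None
10 240 45 False None
10 240 45 True None
10 340 45 False None
10 340 45 True None
25 40 45 False None
25 40 45 True None
25 140 45 False None
25 140 45 True None
25 240 45 False None
25 240 45 True None
25 340 45 False None
25 340 45 True None
60 40 45 False None
60 40 45 True None
60 140 45 False None
60 140 45 True None
60 240 45 False None
60 240 45 True None
60 340 45 False None
60 340 45 True None
100 40 45 False None
100 40 45 True None
100 140 45 False None
100 140 45 True None
100 240 45 False None
100 240 45 True None
100 340 45 False None
100 340 45 True None
150 40 45 False None
150 40 45 True None
150 140 45 False None
150 140 45 True None
150 240 45 False None
150 240 45 True None
150 340 45 False None
150 340 45 True None
200 40 45 False None
200 40 45 True None
200 140 45 False None
200 140 45 True None
200 240 45 False None
200 240 45 True None
200 340 45 False None
200 340 45 True None
15 [ 0.913 -0.041 -0.671  0.289 -0.8    0.47 ]
15 [ 0.913 -0.041 -0.671  0.289 -0.8   -2.671]
30 None
30 None
40 None
40 None
```

Run:
```python
from h import *
s=np.sqrt(.5)
def mp(P,ps,yaw=0):
    out=[]
    for p in ps:
        a=bot.solve_ik(P,tool(yaw,np.radians(p)).as_quat()); out.append((p,None if a is None else a.round(2).tolist()))
    return out
for y in (40,140,240,340):
  for d in (25,60,120):
    P=np.array([583,y,100])+d*np.array([-s,0,s])
    m=mp(P,range(0,61,5)); print(y,d,[p for p,a in m if a], [x for x in m if x[1]][-1:])
for z in (20,60,130,200,300):
    m=mp([467,-289,z],range(-60,61,5),-.2); print("tray",z,[p for p,a in m if a],[x for x in m if x[1]][:1])
print("far")
for x in (560,600,640,700):
    m=mp([x,140,100],range(0,61,5)); print(x,[p for p,a in m if a])
```

```text
40 25 [0, 5, 10, 15, 20, 55, 60] [(60, [-0.51, 0.24, -0.99, -2.48, -0.76, -1.81])]
40 60 [0, 5, 10, 15, 20, 55, 60] [(60, [-0.48, 0.08, -0.95, -2.35, -0.6, -2.01])]
40 120 [0, 5, 10, 15, 20, 25, 60] [(60, [-0.25, -0.19, -0.83, -2.0, -0.24, -2.57])]
140 25 [0, 5, 10, 15, 20, 50] [(50, [-0.16, 0.13, -0.93, -2.81, -0.37, -1.78])]
140 60 [0, 5, 10, 15, 20, 25, 50] [(50, [-0.12, 0.01, -0.87, -2.66, -0.2, -1.97])]
140 120 [0, 5, 10, 15, 20, 25, 55] [(55, [-0.1, -0.16, -0.9, -2.54, -0.14, -2.11])]
240 25 [0, 5, 10, 15, 20, 25] [(25, [0.71, 0.16, -0.93, 1.12, -0.31, -0.2])]
240 60 [0, 5, 10, 15, 20, 25] [(25, [0.82, 0.1, -0.91, 0.92, -0.4, -0.08])]
240 120 [0, 5, 10, 15, 20, 25, 30] [(30, [0.92, -0.03, -1.0, 1.02, -0.49, -0.24])]
340 25 [0, 5, 10, 15, 20, 25, 30] [(30, [0.78, 0.23, -0.9, 1.44, -0.36, -0.57])]
340 60 [0, 5, 10, 15, 20, 25, 30, 35] [(35, [0.79, 0.17, -0.97, 1.63, -0.42, -0.75])]
340 120 [0, 5, 10, 15, 20, 25, 30, 35] [(35, [1.02, 0.07, -0.96, 1.25, -0.54, -0.56])]
tray 20 [-60, -55, -50, -45, -40, -35, -30, -25, -20, -15, -10, -5, 0, 5, 10, 15, 20, 30, 35, 45, 50, 55, 60] [(-60, [-0.2, 0.99, 0.24, -0.0, -1.86, 1.57])]
tray 60 [-60, -55, -50, -45, -40, -35, -30, -25, -20, -15, -10, -5, 0, 5, 10, 15, 20, 25, 35, 40, 45, 50, 55, 60] [(-60, [-0.2, 0.95, 0.24, -0.0, -1.91, 1.57])]
tray 130 [-60, -55, -50, -45, -40, -35, -30, -25, -20, -15, -10, -5, 0, 5, 10, 15, 20, 25, 30, 35, 40, 45, 55, 60] [(-60, [-0.2, 0.88, 0.27, -0.0, -2.01, 1.57])]
tray 200 [-60, -55, -50, -45, -40, -35, -30, -25, -20, -15, -10, -5, 0, 5, 10, 15, 20, 25, 30, 35, 40, 50, 60] [(-60, [-0.2, 0.81, 0.31, -0.0, -2.11, 1.57])]
tray 300 [-60, -55, -50, -45, -40, -35, -30, -25, -20, -15, -10, -5, 0, 5, 10, 15, 20, 25, 30, 35, 40, 45, 50, 60] [(-60, [-0.2, 0.74, 0.4, -0.0, -2.28, 1.57])]
far
560 [0, 5, 10, 15, 20, 45, 50]
600 [0, 5, 10, 15, 20, 45, 50, 55]
640 [0, 5, 10, 15, 20, 25, 45, 50, 55, 60]
700 [0, 5, 10, 15, 20, 25, 50, 55, 60]
```

The arm can only pitch about 20° forward over the board. So I'll grasp at pitch about 20 and place at about -25, with the same 45° turn between them. Now the near looks.

Run:
```python
from h import *
import pickle
bot.move_ptp([490,180,260],tool(0,np.radians(18)).as_quat())
im,c=shot("wrist","w1"); pickle.dump(c,open("w1.pkl","wb"))
bot.move_ptp([400,-230,300],tool(0,0).as_quat())
im,c=shot("wrist","w2"); pickle.dump(c,open("w2.pkl","wb"))
```

```text
(no output)
```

View pics/w1.png

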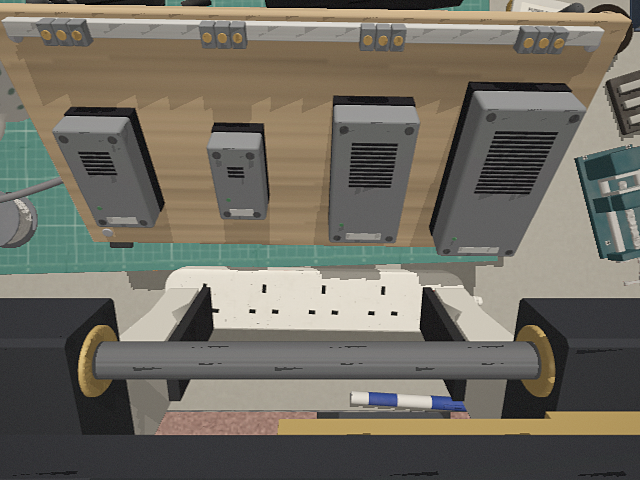

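View pics/w2.png

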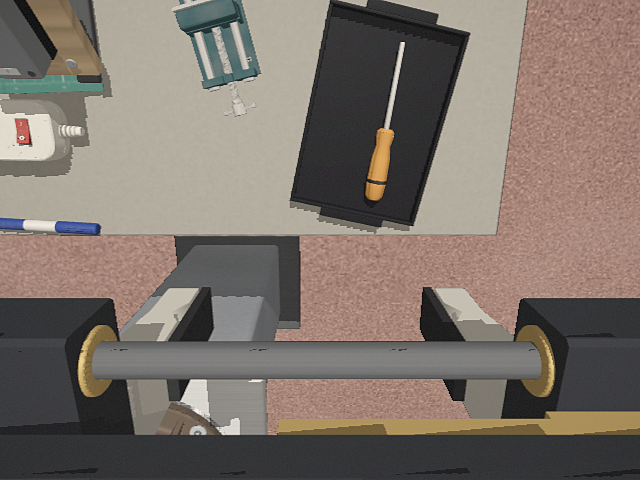

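w1 shows the grey covers; the 140 cover has corners at about (471,90), (587,90), (512,255), (431,252). w2: rocker at (22,131); tray corners (331,2), (468,33), (413,225), (291,199); driver tip (402,43), handle end (374,199).

```bash
python3 - <<'E'
from h import *
import pickle
s=np.sqrt(.5); n=np.array([-s,0,s]); u=np.array([s,0,s])
im=cv2.imread("pics/w1.png"); c=pickle.load(open("w1.pkl","rb"))
hsv=cv2.cvtColor(im,cv2.COLOR_BGR2HSV); print(im[180,550],im[130,340],im[110,100])
m=(hsv[...,1]<45)&(hsv[...,2]>80)&(hsv[...,2]<150); m[262:]=0; m[:75]=0
m=cv2.morphologyEx(m.astype(np.uint8),cv2.MORPH_CLOSE,np.ones((15,15)));m=cv2.morphologyEx(m,cv2.MORPH_OPEN,np.ones((9,9)))
ks=[k for k in blobs(m,1500)]
th={0:34,1:34,2:36,3:38}
ks=sorted(ks,key=lambda k:k[:,0,0].mean()); print([cv2.contourArea(k) for k in ks])
def quad(k):
    h=cv2.convexHull(k)
    for e in np.linspace(2,40,60):
        q=cv2.approxPolyDP(h,e,True)
        if len(q)==4: return q[:,0].astype(float)
units=[k for k in ks if len(ks)==4 or 1]
Q=[quad(k) for k in units]; print(Q)
for X0 in (575,580,585,590,595):
    C=[]
    for i,q in enumerate(Q[:4]):
        P=on_plane(c,q,np.array([X0,0,100])+th[i]*n,n)
        d1=np.linalg.norm(P-np.roll(P,-1,0),axis=1)
        rel=P.mean(0)-np.array([X0,0,100]); C.append([rel@u,P[:,1].mean(),*sorted(d1)])
    C=np.array(C);print(X0,"\n",C.round(1))
im=cv2.imread("pics/w2.png"); c=pickle.load(open("w2.pkl","rb"))
T=on_z(c,[[331,2],[468,33],[413,225],[291,199]],16);print("tray",T,T.mean(0),[np.linalg.norm(T[i]-T[i-1]) for i in range(4)])
print("driver tip, hs, he",on_z(c,[[402,43],[385,130],[374,199]],14))
print("rocker",on_z(c,[[22,131],[16,118],[30,118],[18,145],[32,145]],36))
print("pen/vice front/screw",on_z(c,[[100,229],[238,115],[150,235],[280,235],[236,95]],0), np.linalg.inv(c["view"])[:3,3])
E
python3 - <<'E'
import cv2
im=cv2.imread("pics/w2.png")
cv2.imwrite("pics/w2c.png",cv2.resize(im[90:180,0:110],None,fx=6,fy=6,interpolation=cv2.INTER_CUBIC))
E
```

```text
[90 90 90] [48 48 50] [21 17 17]
[1881.0, 9465.5, 3693.5, 9077.5, 16231.0, 3165.5, 1595.5]
[array([[ 34., 188.],
       [ 35., 231.],
       [  0., 247.],
       [  0., 191.]]), array([[ 41., 132.],
       [129., 120.],
       [153., 226.],
       [ 90., 236.]]), array([[211., 134.],
       [261., 148.],
       [263., 219.],
       [220., 216.]]), array([[334., 121.],
       [417., 122.],
       [394., 242.],
       [329., 240.]]), array([[573.,  94.],
       [514., 254.],
       [438., 254.],
       [474.,  96.]]), array([[639.,  75.],
       [639., 190.],
       [591., 208.],
       [605.,  82.]]), array([[639., 207.],
       [639., 260.],
       [605., 258.],
       [607., 211.]])]
575 
 [[-18.  414.3  26.7  42.6  48.1  67.5]
 [ 12.7 334.7  55.9  61.3  93.7  95.8]
 [ 16.  235.8  33.3  33.5  64.4  72. ]
 [ 11.9 142.8  52.8  53.3 106.5 108.1]]
580 
 [[-24.7 417.7  27.1  43.2  48.8  68.5]
 [  6.5 337.   56.7  62.2  95.1  97.2]
 [  9.9 236.6  33.7  34.   65.3  73. ]
 [  5.6 142.3  53.6  54.  108.  109.7]]
585 
 [[-31.4 421.1  27.5  43.8  49.5  69.4]
 [  0.2 339.2  57.5  63.1  96.4  98
[... 445 characters left out ...]
[ 550.507 -376.746   16.   ]
 [ 357.42  -336.939   16.   ]
 [ 386.658 -202.421   16.   ]] [ 467.951 -289.969   16.   ] [np.float64(194.9965164444776), np.float64(135.63411523077687), np.float64(197.14818265467503), np.float64(137.65918598446729)]
driver tip, hs, he [[ 541.905 -313.758   14.   ]
 [ 459.271 -301.212   14.   ]
 [ 386.278 -292.837   14.   ]]
rocker [[459.265  61.027  36.   ]
 [471.622  64.309  36.   ]
 [471.627  50.587  36.   ]
 [445.701  67.874  36.   ]
 [445.707  53.893  36.   ]]
pen/vice front/screw [[ 347.94    19.042    0.   ]
 [ 473.934 -146.812    0.   ]
 [ 340.752  -37.667    0.   ]
 [ 340.843 -187.959    0.   ]
 [ 494.014 -145.836    0.   ]] [ 481.472 -230.062  458.271]
```

View pics/w2c.png

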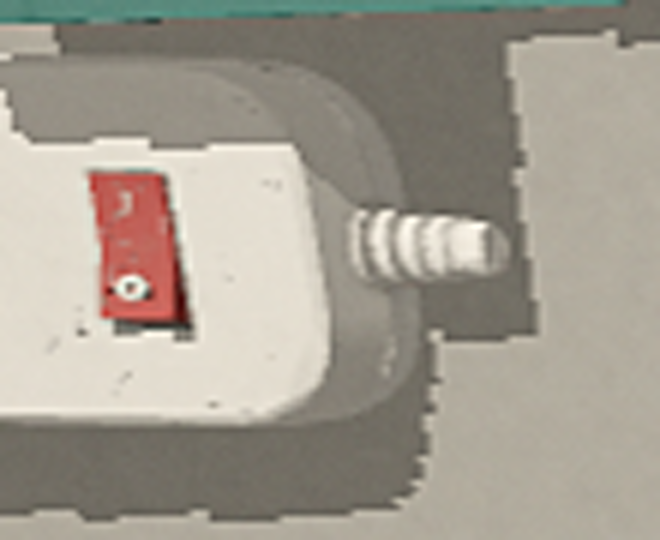

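```bash
cat > sw.py <<'E'
from h import *
import pickle
s=np.sqrt(.5); n=np.array([-s,0,s]); u=np.array([s,0,s])
c=pickle.load(open("w1.pkl","rb"))
Q={92:[(55,117),(126,115),(160,224),(97,225)],70:[(208,135),(262,132),(267,216),(219,219)],116:[(334,105),(417,105),(402,241),(329,240)],140:[(471,90),(587,90),(512,255),(431,252)]}
th={92:34,70:34,116:36,140:38}
for X0 in (575,580,585,590,595):
    print(X0)
    for k,q in Q.items():
        P=on_plane(c,q,np.array([X0,0,100])+th[k]*n,n); rel=P.mean(0)-np.array([X0,0,100])
        print("  ",k,(rel@u).round(1),P[:,1].mean().round(1),np.linalg.norm(P-np.roll(P,-1,0),axis=1).round(1), np.degrees(np.arctan2((P[0]+P[1]-P[2]-P[3])[1],(P[0]+P[1]-P[2]-P[3])@u)).round(1))
c=pickle.load(open("w2.pkl","rb")); t=on_z(c,[[22.5,137]],36)[0]; print("near",t)
p=np.radians(20); e=np.array([np.cos(p),0,np.sin(p)]); q=tool(0,p).as_quat()
bot.move_gripper(0)
f0=bot.read_state()["contact_force"]
def go(z,v): bot.line_to(np.array([t[0]-1,t[1],z])+9.5*e,v)
bot.move_ptp(np.array([t[0]-1,t[1],110])+9.5*e,q)
go(45,60); f0=bot.read_state()["contact_force"]
for z in np.arange(40,30.4,-.7):
    go(z,15); f=bot.read_state()["contact_force"]-f0; print(z.round(1),f.round(1))
    if abs(f[2])>14: break
go(110,60); bot.move_ptp([380,0,330],tool(0,0).as_quat())
bot.move_ptp([400,-30,300],tool(0,0).as_quat())
im,c=shot("wrist","w3")
px=proj(c,[t])[0].astype(int);print(px)
cv2.imwrite("pics/w3c.png",cv2.resize(im[max(px[1]-40,0):px[1]+40,px[0]-50:px[0]+50,::-1],None,fx=6,fy=6))
E
python3 sw.py
```

```text
575
   92 19.9 327.3 [46.  94.5 50.7 94.5] -3.3
   70 17.4 235.8 [36.  73.8 38.2 74.9] -3.0
   116 16.3 141.5 [ 51.6 119.7  60.1 118.3] 1.8
   140 15.0 51.0 [ 69.6 144.8  69.1 141.1] 1.3
580
   92 13.8 329.5 [46.6 95.9 51.4 95.9] -3.3
   70 11.3 236.6 [36.6 74.9 38.8 76. ] -3.0
   116 10.1 140.9 [ 52.3 121.4  61.  120. ] 1.8
   140 8.7 49.1 [ 70.6 146.9  70.2 143.2] 1.3
585
   92 7.6 331.6 [47.3 97.3 52.1 97.3] -3.3
   70 5.1 237.4 [37.1 76.  39.3 77.1] -3.0
   116 3.9 140.4 [ 53.1 123.2  61.8 121.8] 1.8
   140 2.5 47.2 [ 71.6 149.   71.2 145.3] 1.3
590
   92 1.5 333.7 [48.  98.7 52.9 98.6] -3.3
   70 -1.0 238.3 [37.6 77.1 39.9 78.2] -3.0
   116 -2.3 139.8 [ 53.8 125.   62.7 123.5] 1.8
   140 -3.7 45.3 [ 72.7 151.2  72.2 147.4] 1.3
595
   92 -4.6 335.9 [ 48.6 100.   53.6 100. ] -3.3
   70 -7.2 239.1 [38.1 78.1 40.5 79.2] -3.0
   116 -8.5 139.2 [ 54.6 126.7  63.6 125.2] 1.8
   140 -9.9 43.4 [ 73.7 153.3  73.2 149.4] 1.3
near [453.485  61.746  36.   ]Traceback (most recent call last):
  File "sw.py", line 17, in <module>
    bot.move_ptp(np.array([t[0]-1,t[1],110])+9.5*e,q)
    ~~~~~~~~~~~~^^^^^^^^^^^^^^^^^^^^^^^^^^^^^^^^^^^^^
plant.Unreachable: the arm cannot take that pose within its joint ranges
```

Run:
```python
from h import *
im=cv2.imread("pics/w1.png")
a=cv2.resize(im[70:265,425:600],None,fx=3,fy=3,interpolation=cv2.INTER_NEAREST)
t=cv2.imread("pics/top0.png"); b=cv2.resize(t[180:250,170:335],None,fx=4.8,fy=4.8,interpolation=cv2.INTER_NEAREST)
g=cv2.cvtColor(im,cv2.COLOR_BGR2GRAY)
for r in (110,150,200,240): print(r,g[r,430:600:3].tolist())
cv2.imwrite("pics/a.png",a[:585]); cv2.imwrite("pics/b.png",b)
print(bot.get_calibration("wrist").keys())
```

```text
110 [131, 130, 124, 112, 114, 117, 130, 131, 130, 130, 106, 17, 21, 76, 73, 74, 74, 74, 87, 96, 78, 105, 105, 106, 105, 108, 108, 111, 110, 110, 110, 114, 114, 80, 78, 120, 117, 117, 118, 119, 121, 118, 121, 124, 124, 78, 78, 78, 78, 94, 125, 128, 132, 168, 167, 169, 168]
150 [133, 131, 130, 131, 132, 111, 124, 13, 19, 79, 75, 75, 75, 79, 94, 97, 95, 96, 97, 101, 20, 26, 24, 27, 30, 29, 33, 30, 23, 40, 40, 42, 52, 50, 70, 66, 66, 70, 73, 90, 99, 94, 96, 94, 94, 88, 173, 166, 166, 167, 168, 169, 166, 167, 169, 168, 169]
200 [110, 115, 32, 24, 53, 73, 76, 74, 84, 98, 96, 96, 98, 94, 97, 95, 96, 98, 96, 97, 95, 97, 97, 97, 95, 96, 90, 97, 97, 96, 92, 95, 93, 94, 94, 95, 96, 118, 170, 168, 170, 169, 166, 168, 165, 169, 166, 167, 169, 167, 169, 175, 43, 110, 93, 47, 46]
240 [118, 97, 73, 74, 85, 99, 94, 96, 92, 95, 97, 98, 97, 95, 96, 98, 97, 96, 96, 97, 96, 96, 94, 96, 98, 96, 96, 95, 94, 96, 88, 168, 167, 164, 166, 170, 169, 167, 166, 166, 166, 164, 166, 165, 164, 166, 165, 165, 165, 169, 167, 166, 168, 163, 167, 42, 48]
dict_keys(['fx', 'fy', 'cx', 'cy', 'T_tool_cam'])
```

View pics/b.png

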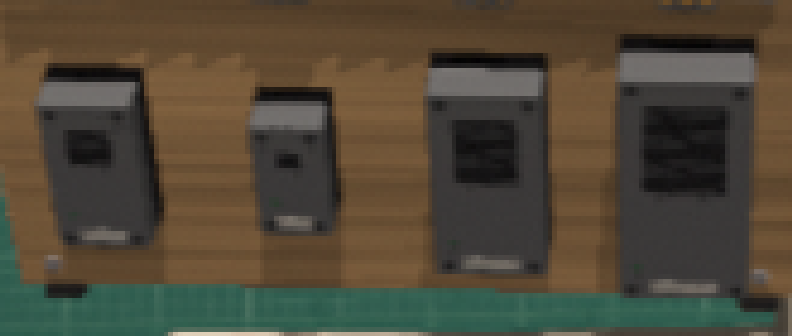

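View pics/a.png

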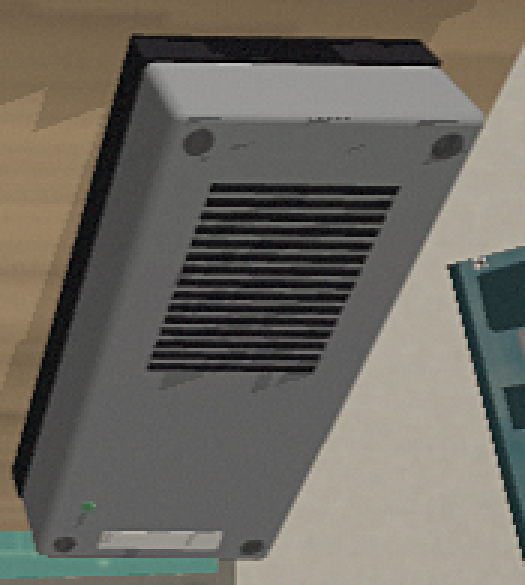

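The earlier corners included the cover's end wall. The four corner dots on each cover are better features, so I'll triangulate those across the wrist and top views.

Run:
```python
from h import *
import pickle
s=np.sqrt(.5); n=np.array([-s,0,s]); u=np.array([s,0,s])
g=cv2.imread("pics/w1.png",0); cw=pickle.load(open("w1.pkl","rb")); ct=bot.get_calibration("top")
bh=cv2.morphologyEx(g,cv2.MORPH_BLACKHAT,np.ones((17,17)))
near={140:[(491,117),(574,119),(447,251),(509,252)],116:[(345,128),(409,128),(338,236),(398,236)],70:[(218,148),(257,147),(225,214),(262,212)],92:[(70,131),(121,129),(105,220),(152,217)]}
W={}
for k,v in near.items():
    W[k]=[]
    for x,y in v:
        w=np.clip(bh[y-8:y+9,x-8:x+9].astype(float)-12,0,None); yy,xx=np.mgrid[y-8:y+9,x-8:x+9]
        W[k].append(((w*xx).sum()/max(w.sum(),1),(w*yy).sum()/max(w.sum(),1)))
    print(k,np.round(W[k],1).tolist())
Tb={140:[(629,93),(742,93),(628,287),(740,287)],92:[(48,115),(117,115),(70,238),(138,238)],116:[(440,105),(530,106),(440,266),(538,266)],70:[(263,139),(317,138),(268,226),(322,226)]}
for k in W:
    o1,d1=ray(cw,W[k]); o2,d2=ray(ct,np.array(Tb[k])/4.8+[170,180]); P=[]
    for a,b in zip(d1,d2):
        t=np.linalg.lstsq(np.c_[a,-b],o2-o1,rcond=None)[0]; P.append((o1+a*t[0]+o2+b*t[1])/2)
    P=np.array(P); th={140:38,116:36,92:34,70:34}[k]; C=P.mean(0); O=C-th*n
    print(k,"cover c",C,"back",O,"X0(board, unit at -7)",(O+7*u), "plane X0:",O[0]-(O[2]-100))
    for X0 in(565,570,575,580,585,590):
        Q=on_plane(cw,W[k],np.array([X0,0,100])+th*n,n); r=Q.mean(0)-[X0,0,100]
        print("   ",X0,(r@u).round(1),Q[:,1].mean().round(1),np.linalg.norm(Q[0]-Q[1]).round(1),np.linalg.norm(Q[0]-Q[2]).round(1),(Q[0]+Q[1]-Q[2]-Q[3])[1].round(1)/2)
```

```text
140 [[491.0, 116.0], [576.5, 117.6], [446.2, 251.3], [506.9, 253.9]]
116 [[343.5, 129.5], [410.1, 129.4], [337.3, 237.1], [392.2, 238.6]]
70 [[217.1, 153.3], [261.9, 146.3], [225.2, 213.7], [259.5, 213.4]]
92 [[64.1, 137.8], [125.6, 125.8], [103.5, 222.4], [151.8, 217.1]]
140 cover c [554.384  39.023 120.558] back [581.254  39.023  93.688] X0(board, unit at -7) [586.203  39.023  98.638] plane X0: 587.5659211688245
    565 19.5 48.4 52.7 119.6 -2.2
    570 13.1 46.4 53.5 121.5 -2.25
    575 6.8 44.4 54.3 123.3 -2.25
    580 0.4 42.4 55.1 125.1 -2.3
    585 -5.9 40.4 55.9 126.9 -2.35
    590 -12.3 38.4 56.7 128.7 -2.4
116 cover c [557.881 138.841 120.231] back [583.337 138.841  94.776] X0(board, unit at -7) [588.286 138.841  99.725] plane X0: 588.5612017354017
    565 21.9 141.8 42.0 95.2 0.4
    570 15.6 141.2 42.6 96.6 0.4
    575 9.3 140.7 43.3 98.0 0.4
    580 3.0 140.1 43.9 99.5 0.4
    585 -3.2 139.5 44.5 100.9 0.45
    590 -9.5 138.9 45.2 102.3 0.45
70 cover c [555.023 233.219 146.702] back [579.064 233.219 122.66 ] X0(board, unit at -7) [584.014 233.219 127.61 ] plane X0: 556.4040384293131
    565 25.6 233.5 30.9 53.4 -4.9
    570 19.4 234.3 31.3 54.2 -5.0
    575 13.2 235.1 31.8 55.0 -5.05
    580 7.0 235.9 32.2 55.8 -5.1
    585 0.8 236.7 32.7 56.6 -5.2
    590 -5.4 237.5 33.2 57.4 -5.25
92 cover c [564.833 340.614 108.621] back [588.875 340.614  84.579] X0(board, unit at -7) [593.824 340.614  89.529] plane X0: 604.2952769292583
    565 29.0 323.4 43.4 74.0 -2.9
    570 22.9 325.6 44.1 75.2 -2.95
    575 16.7 327.7 44.7 76.3 -3.0
    580 10.6 329.9 45.4 77.4 -3.0
    585 4.4 332.0 46.0 78.5 -3.05
    590 -1.8 334.1 46.7 79.6 -3.1
```

Dots on the 140 and 116 agree: board origin at about x 587, y 189, so units sit at y 39, 139, 239 and 339. Now the switch, with whatever pitch is reachable.

```bash
cat > sw2.py <<'E'
from h import *
t=np.array([453.5,61.5,36])
for deg in (18,15,12,9,6):
    p=np.radians(deg); e=np.array([np.cos(p),0,np.sin(p)]); q=tool(0,p).as_quat()
    G=lambda z: np.array([t[0]-1.5,t[1],z])+9.5*e
    if bot.solve_ik(G(110),q) is not None and bot.solve_ik(G(30),q) is not None: break
print(deg)
bot.move_gripper(0); bot.move_ptp(G(110),q); bot.line_to(G(45),60); f0=bot.read_state()["contact_force"]
for z in np.arange(40,30.4,-.7):
    bot.line_to(G(z),15); s=bot.read_state(); f=s["contact_force"]-f0; print(z.round(1),f.round(1),s["tcp_pos"][2]-9.5*e[2])
    if abs(f[2])>14: break
bot.line_to(G(110),60); bot.move_ptp([400,-30,300],tool(0,0).as_quat())
im,c=shot("wrist"); px=proj(c,[t])[0].astype(int);print(px,bot.read_state()["t"])
cv2.imwrite("pics/w3c.png",cv2.resize(im[max(px[1]-40,0):px[1]+40,max(px[0]-50,0):px[0]+50,::-1],None,fx=6,fy=6))
E
python3 sw2.py
```

```text
9
40.0 [-0.7 -0.2 -1.3] 39.91578158908644
39.3 [ 0.7  0.4 -0.2] 39.283822338873215
38.6 [ 0.6  1.  -0.6] 38.54297286539575
37.9 [-0.4  0.5 -1. ] 37.829752398725475
37.2 [ 0.3  0.4 -0.1] 37.15292347002766
36.5 [-0.9 -0.6 -1.3] 36.449561063419566
35.8 [ 0.2 -0.  -0.8] 35.76172406936254
35.1 [0.1 0.1 0.1] 35.14679992873816
34.4 [-2.6  0.1  4.6] 34.58821509577511
33.7 [-6.6  1.7  9.6] 33.95401985602203
33.0 [-12.2   4.7  14.5] 33.293267030481076
[223 136] 13.7417
```

View pics/w3c.png

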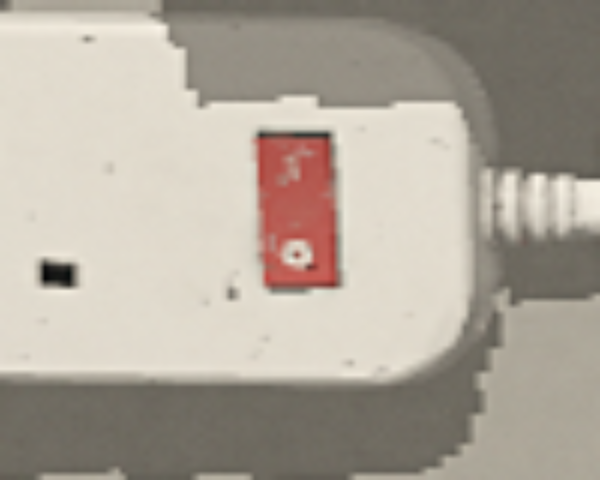

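The near half looks down (the shadow is now at the far edge), but the push may have stopped against the far half. I'll press again with the finger's far edge only, so the far half stays free.

```bash
cat > sw3.py <<'E'
from h import *
t=np.array([453.5,61.5,36])
p=np.radians(-10); e=np.array([np.cos(p),0,np.sin(p)]); q=tool(0,p).as_quat()
G=lambda z: np.array([t[0]-.5,t[1],z])+9.5*e
bot.move_ptp(G(110),q); bot.line_to(G(42),80); f0=bot.read_state()["contact_force"]
for z in np.arange(36,29.8,-.7):
    bot.line_to(G(z),15); s=bot.read_state(); f=s["contact_force"]-f0; print(z.round(1),f.round(1),s["tcp_pos"][2]+9.5*e[2])
    if abs(f[2])>18: break
bot.line_to(G(110),80)
E
sed -i 's/G(z): np/G(z): np/' sw3.py; python3 sw3.py
```

```text
36.0 [1.3 1.7 1.8] 32.88036809693574
35.3 [3.2 0.7 3.3] 32.255714232767325
34.6 [4.8 0.2 7.1] 31.804429935229347
33.9 [ 2.3  0.1 14. ] 31.69478920908882
33.2 [ 0.1  1.3 20. ] 31.573103589605832
```

Sign slip: that pressed the far side. Redo it with the edge on the near half.

```bash
sed -i 's/+9.5\*e$/-9.5*e/; s/\[2\]+9.5\*e/[2]+9.5*e/' sw3.py; sed -i 's/36,29.8/38,29.8/' sw3.py
cat >> sw3.py <<'E'
bot.move_ptp([400,-30,300],tool(0,0).as_quat())
im,c=shot("wrist"); px=proj(c,[t])[0].astype(int);print(px,bot.read_state()["t"])
cv2.imwrite("pics/w4c.png",cv2.resize(im[max(px[1]-40,0):px[1]+40,max(px[0]-50,0):px[0]+50,::-1],None,fx=6,fy=6))
E
grep G= sw3.py; python3 sw3.py
```

```text
G=lambda z: np.array([t[0]-.5,t[1],z])-9.5*e
38.0 [-0.5  0.3 -1. ] 38.02008566258086
37.3 [-0.1  0.6  0.4] 37.293132453642066
36.6 [-0.5  0.5 -0.7] 36.55787763208089
35.9 [ 0.7  0.9 -1. ] 35.8508579237139
35.2 [-0.5 -0.2  1.4] 35.23301795497215
34.5 [-2.9  0.3  4. ] 34.61370562728472
33.8 [-3.5  1.3  5.4] 33.8528211596851
33.1 [-5.5  2.   6.1] 33.10174343721766
32.4 [-5.5  3.2  6.8] 32.323911904651396
31.7 [-8.3  3.6 11.5] 32.03815851301943
31.0 [-8.5  3.9 17.1] 31.77778695191032
30.3 [-10.3   4.   22.8] 31.54674079093989
[223 135] 24.775
```

View pics/w4c.png

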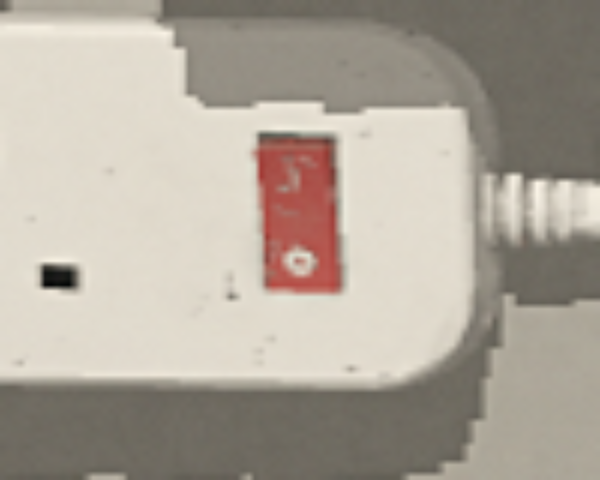

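Travel from 35 to 32.2 mm at about 5 N, then a hard stop: the rocker is fully off. Next the screwdriver.

```bash
cat >> h.py <<'E'
def quat(yaw,pdeg=0): return tool(yaw,np.radians(pdeg)).as_quat()
def handle(im,c,z=14,box=None):
    h=cv2.cvtColor(im,cv2.COLOR_RGB2HSV); m=(h[...,0]>8)&(h[...,0]<28)&(h[...,1]>130)&(h[...,2]>120)
    if box is not None: k=np.zeros_like(m);k[box[1]:box[3],box[0]:box[2]]=1;m&=k
    k=blobs(m,30)
    if not k: return None
    pts=np.vstack([b for b in k if cv2.contourArea(b)>.15*cv2.contourArea(k[0])])
    b=cv2.boxPoints(cv2.minAreaRect(pts)); P=on_z(c,b,z)[:,:2]; e=[P[(i+1)%4]-P[i] for i in range(4)]
    i=int(np.argmax([np.linalg.norm(x) for x in e])); a=e[i]/np.linalg.norm(e[i])
    return P.mean(0),a,np.linalg.norm(e[i]),np.linalg.norm(e[(i+1)%4])
E
cat > drv.py <<'E'
from h import *
bot.move_gripper(45,20)
bot.move_ptp([400,-230,300],quat(0))
im,c=shot("wrist","w5"); r=handle(im,c,14,(250,0,480,240)); print(r)
C,a,L,W=r
if a[0]>0: a=-a                      # towards handle end (-x)
assert 60<L<85 and 14<W<30 and np.hypot(*(C-[423,-297]))<60
g=C-a*8; yaw=np.arctan2(-a[1],-a[0]); print("grasp",g,yaw)
bot.move_ptp([g[0],g[1],90],quat(yaw)); bot.line_to([g[0],g[1],7],80)
bot.move_gripper(0,20); s=bot.read_state(); print("width",s["width"],s["finger_force"],s["t"])
assert s["width"]>8
bot.line_to([g[0],g[1],110],120)
park=np.array([410,-90]); off=33
for y2,sg in((np.pi/2,-1),(-np.pi/2,1)):
    P=[park[0],park[1]+sg*off]
    if bot.solve_ik([*P,4],quat(y2)) is not None and bot.solve_ik([*P,100],quat(y2)) is not None: break
else: raise SystemExit("no park ik")
print("park",P,y2)
bot.move_ptp([*P,100],quat(y2)); print("width",bot.read_state()["width"])
bot.line_to([*P,20],100); bot.line_to([*P,3.5],25); bot.move_gripper(45); bot.line_to([*P,110],120)
im,c=shot("top","t2"); print(handle(im,c,10,(300,225,470,320)),bot.read_state()["t"])
E
python3 drv.py
```

```text
(array([ 423.096, -296.78 ]), array([-0.989,  0.149]), np.float64(75.95835721637829), np.float64(20.698823456492867))
grasp [ 431.006 -297.976] -0.14995422425217267
width 20.43258628566033 20.000134706497192 29.1667
park [np.int64(410), np.int64(-123)] 1.5707963267948966
width 19.903442021160327
None 34.8833
```

Driver gripped and released at width 20; the arm hides it from the top camera for now. Next the 140 unit: grasp at pitch 20, slide up, pull off, place at pitch -25.

```bash
cat > unit.py <<'E'
from h import *
S=np.sqrt(.5); N=np.array([-S,0,S]); U=np.array([S,0,S]); B=np.array([587,189,100.])
DIM={140:(140,68,38,-150),116:(116,58,36,-50),70:(70,38,34,50),92:(92,48,34,150)}
PG=20; GZ={140:26,116:25,92:24.5,70:24.5}
f=lambda yaw,p: R.from_euler("z",yaw).apply([np.sin(np.radians(p)),0,-np.cos(np.radians(p))])
def tray():
    im,c=shot("top"); h=cv2.cvtColor(im,cv2.COLOR_RGB2HSV); m=h[...,2]<45
    k=np.zeros_like(m);k[195:325,390:492]=1
    r=cv2.minAreaRect(cv2.convexHull(blobs(m&k,200)[0])); P=on_z(c,cv2.boxPoints(r),16)[:,:2]
    e=[P[(i+1)%4]-P[i] for i in range(4)]; i=int(np.argmax([np.linalg.norm(x) for x in e])); a=e[i]*np.sign(e[i][0])
    return P.mean(0),np.arctan2(a[1],a[0]),np.linalg.norm(a),np.linalg.norm(e[i-1])
def cf(): return bot.read_state()["contact_force"]
def pick(k,dx=0,dy=0):
    O=B+[0,DIM[k][3]+dy,0]+(-7+dx)*U; q=quat(0,PG); T=O+GZ[k]*N+19*f(0,PG)
    for P in (T+80*N,T,T+13.5*U,T+13.5*U+70*N): assert bot.solve_ik(P,q) is not None,P
    w0=DIM[k][1]+10; bot.move_gripper(w0,40)
    bot.move_ptp(T+80*N,q); f0=cf(); bot.line_to(T+15*N,100); bot.line_to(T,40); print("in",(cf()-f0).round(1))
    bot.move_gripper(0,40); s=bot.read_state(); print("grip",s["width"].round(1),s["finger_force"].round(1),(cf()-f0).round(1))
    assert abs(s["width"]-DIM[k][1])<5
    bot.line_to(T+13.5*U,30); print("slid",(cf()-f0).round(1),(bot.read_state()["tcp_pos"]-T-13.5*U).round(1))
    bot.line_to(T+13.5*U+25*N,40); print("off",(cf()-f0).round(1))
    bot.line_to(T+13.5*U+70*N,80); s=bot.read_state(); print("held",s["width"].round(1),(cf()-f0).round(1),"t",s["t"])
def place(k,xy,yaw,zb,settle=True):
    """lower unit k with its back's middle over xy, onto height zb"""
    q=quat(yaw,PG-45); D=np.array([*xy,zb])+[0,0,GZ[k]]+19*f(yaw,PG-45)
    bot.move_ptp(D+[0,0,90],q); s=bot.read_state(); print("over",s["width"].round(1),s["t"])
    bot.line_to(D+[0,0,12],100); bot.pause(.2); f0=cf(); z=12
    while z>-6:
        z-=1; bot.line_to(D+[0,0,z],20); d=cf()-f0
        if d[2]>5: break
    print("touch dz",z,d.round(1),bot.read_state()["tcp_pos"]-D)
    bot.move_gripper(DIM[k][1]+9); bot.line_to(D+[0,0,70],80); print("t",bot.read_state()["t"])
E
python3 - <<'E'
from unit import *
bot.move_ptp([480,39,260],quat(0,20)); 
print("tray",tray()); im,c=shot("top"); print(handle(im,c,10,(300,225,410,320)))
pick(140)
print("tray",tray())
E
```

```text
tray (array([ 468.338, -288.928]), np.float64(-0.2122340342498153), np.float64(216.03923618787638), np.float64(138.586404237543))
(array([ 413.321, -132.096]), array([ 0.004, -1.   ]), np.float64(75.3891758671542), np.float64(15.540723169778454))
in [ 0.2 -0.4 -0.3]Traceback (most recent call last):
  File "<stdin>", line 4, in <module>
  File "unit.py", line 18, in pick
    bot.move_gripper(0,40); s=bot.read_state(); print("grip",s["width"].round(1),s["finger_force"].round(1),(cf()-f0).round(1))
                                                             ^^^^^^^^^^^^^^^^
AttributeError: 'float' object has no attribute 'round'
```

```bash
sed -i 's/s\["finger_force"\].round(1)/s["finger_force"]/; s/s\["width"\].round(1)/round(float(s["width"]),1)/g' unit.py
python3 - <<'E'
from unit import *
k=140; T=B+[0,DIM[k][3],0]-7*U+GZ[k]*N+19*f(0,PG); s=bot.read_state(); f0=cf(); print(s["width"],s["finger_force"],f0,s["tcp_pos"]-T)
assert abs(s["width"]-68)<5
bot.line_to(T+13.5*U,30); print("slid",(cf()-f0).round(1),(bot.read_state()["tcp_pos"]-T-13.5*U).round(1))
bot.line_to(T+13.5*U+25*N,40); print("off",(cf()-f0).round(1))
bot.line_to(T+13.5*U+70*N,80); s=bot.read_state(); print("held",s["width"],(cf()-f0).round(1),"t",s["t"])
shot("wrist","w6")
print("tray",tray())
E
```

```text
67.49523129862035 39.89250076934695 [-1.223  1.839  0.083] [0.097 0.364 0.169]
slid [-3.2  0.6 -4.9] [-1.7 -0.8 -1.5]
off [ 2.2 -1.2 -3.8]
held 67.37814836041916 [ 1.2 -2.3 -5.1] t 41.95
tray (array([ 468.387, -288.68 ]), np.float64(-0.2122340342498153), np.float64(216.03923618787638), np.float64(138.08567228050723))
```

View pics/w6.png

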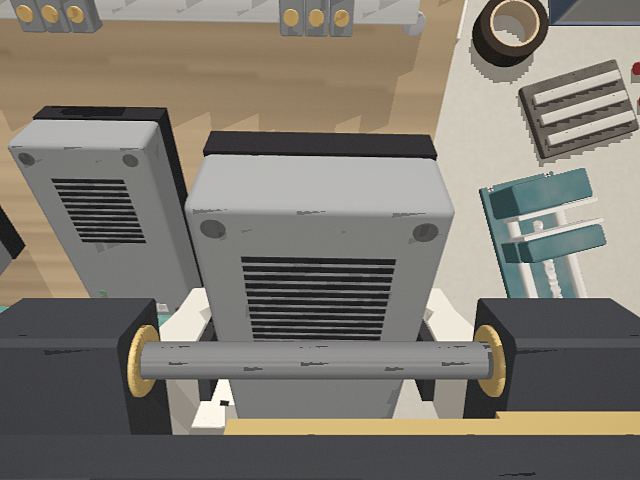

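The unit is held square (cover dots at (212,230) and (426,232)). I'll use those to find its offset along x, then place it.

```bash
cat >> unit.py <<'E'
def grip_offset(px,k):
    """mean of dot pixels (top two corner dots of held unit) -> position along unit x and y relative to its nominal origin"""
    im,c=shot("wrist"); s=bot.read_state(); q=R.from_quat(s["eef_rot"]); A=q*R.from_euler("y",np.radians(0))
    u,n=q.as_matrix()@R.from_euler("y",np.radians(PG-45)).as_matrix().T@np.eye(3)[0],None
    f_=q.apply([0,0,1]); O=s["tcp_pos"]-19*f_-GZ[k]*N
    P=on_plane(c,px,O+DIM[k][2]*N,N); return (P-O)@np.c_[U,[0,1,0],N]
E
python3 - <<'E'
from unit import *
print(grip_offset([(212,230),(426,232)],140))
p=bot.read_state()["tcp_pos"]; bot.line_to(p+[-40,0,70],150)
C,yaw,_,_=tray(); print(C,yaw); yaw=-.21
place(140,C,yaw,4)
bot.move_ptp([480,139,260],quat(0,20)); im,c=shot("top","t3"); print(tray())
E
```

```text
[[ 62.186  26.348  38.   ]
 [ 61.5   -28.555  38.   ]]
[ 468.338 -288.928] -0.2122340342498153
over 67.9 44.15
touch dz -1 [-0.5  1.8  7.2] [ 0.104 -0.068 -0.511]
t 50.025
(array([ 468.593, -288.984]), np.float64(-0.21223399073404703), np.float64(216.5609709689452), np.float64(138.5864183722266))
```

Run:
```python
import cv2
im=cv2.imread("pics/t3.png"); cv2.imwrite("pics/t3c.png",cv2.resize(im[200:310,340:490],None,fx=5,fy=5,interpolation=cv2.INTER_CUBIC))
```

```text
(no output)
```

View pics/t3c.png

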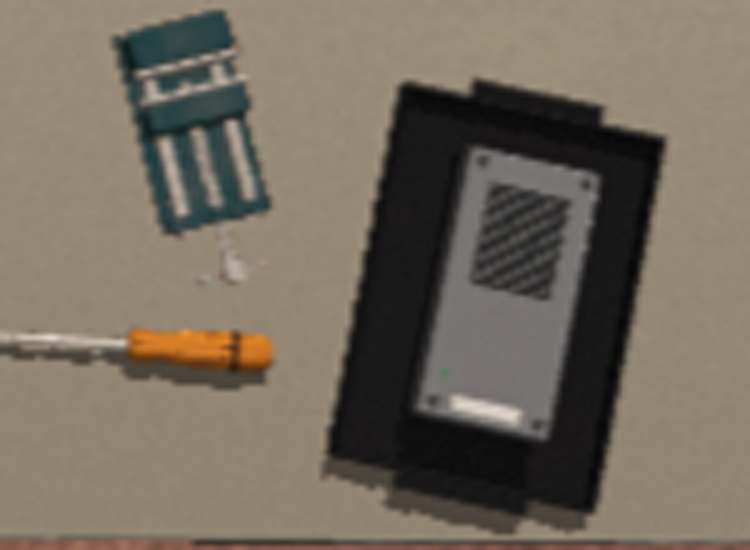

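Placed square in the tray; the driver lies parked at left, clear of it. Next the 116, checking the pile position from the top camera before each placing.

```bash
cat >> unit.py <<'E'
def cover(z,size):
    im,c=shot("top"); h=cv2.cvtColor(im,cv2.COLOR_RGB2HSV); m=(h[...,1]<40)&(h[...,2]>75)&(h[...,2]<165)
    t=np.zeros(m.shape,np.uint8); k=np.zeros_like(m);k[195:325,390:492]=1
    cv2.fillConvexPoly(t,cv2.convexHull(blobs((h[...,2]<45)&k,200)[0]),1); t=cv2.erode(t,np.ones((5,5)))
    r=cv2.minAreaRect(blobs(m&(t>0),40)[0]); P=on_z(c,cv2.boxPoints(r),z)[:,:2]
    e=[P[(i+1)%4]-P[i] for i in range(4)]; i=int(np.argmax([np.linalg.norm(x) for x in e])); a=e[i]*np.sign(e[i][0])
    return P.mean(0),np.arctan2(a[1],a[0]),np.linalg.norm(a),np.linalg.norm(e[i-1])
E
python3 - <<'E'
from unit import *
print("cover140",cover(42,140))
pick(116)
p=bot.read_state()["tcp_pos"]; bot.line_to(p+[-30,0,80],150)
print("tray",tray()); print("cover140",cover(42,140)); shot("wrist","w7")
E
```

```text
cover140 (array([ 469.224, -289.165]), np.float64(-0.22686470908628453), np.float64(139.095638659625), np.float64(67.74047693211885))
in [ 0.6  0.  -1. ]
grip 57.9 39.900802094489336 [-2.1  1.2  0.7]
slid [-5.8 -1.1 -1.2] [-0.9 -0.7 -0.7]
off [-0.3 -0.9 -2.1]
held 57.8 [-0.7 -0.9 -4. ] t 56.6083
tray (array([ 468.338, -288.928]), np.float64(-0.2122340342498153), np.float64(216.03923618787638), np.float64(138.586404237543))
cover140 (array([ 469.224, -289.165]), np.float64(-0.22686470908628453), np.float64(139.095638659625), np.float64(67.74047693211885))
```

Run:
```python
from unit import *
place(116,[468.3,-288.9],-.21,42)
bot.move_ptp([480,339,260],quat(0,20))
print("tray",tray(),"cover116",cover(78,116))
pick(92)
p=bot.read_state()["tcp_pos"]; bot.line_to(p+[-30,-20,80],150)
print("tray",tray()); print("cover116",cover(78,116))
```

```text
over 58.1 59.0917
touch dz 0 [-0.1  0.7  6.3] [ 0.102 -0.071  0.556]
t 64.7
tray (array([ 468.593, -288.984]), np.float64(-0.21223399193174383), np.float64(216.56096828264262), np.float64(138.58641745960617)) cover116 (array([ 467.947, -282.486]), np.float64(-0.21537120406945395), np.float64(132.90863814471444), np.float64(68.8327042216293))
in [ 0.8 -1.4 -0.3]
grip 47.6 39.914058381691575 [-0.4  0.5  0. ]
slid [-6.1 -0.6  0.5] [-0.6 -0.6 -0.5]
off [-0.8 -1.2 -1.8]
held 47.9 [-0.3 -0.7 -2.7] t 71.8333
tray (array([ 468.338, -288.928]), np.float64(-0.2122340342498153), np.float64(216.03923618787638), np.float64(138.586404237543))
cover116 (array([ 467.947, -282.486]), np.float64(-0.21537120406945395), np.float64(132.90863814471444), np.float64(68.8327042216293))
```

Run:
```python
from unit import *
place(92,[468.3,-288.9],-.21,78)
bot.move_ptp([480,239,260],quat(0,20))
print("tray",tray())
pick(70)
p=bot.read_state()["tcp_pos"]; bot.line_to(p+[-30,-20,80],150)
print("tray",tray()); im,c=shot("top","t4")
cv2.imwrite("pics/t4c.png",cv2.resize(im[205:310,395:490,::-1],None,fx=5.5,fy=5.5,interpolation=cv2.INTER_CUBIC))
```

```text
over 47.9 74.8583
touch dz 2 [-0.2  0.8  7.2] [ 0.085 -0.078  2.589]
t 79.9417
tray (array([ 468.593, -288.984]), np.float64(-0.21223399193174383), np.float64(216.56096828264262), np.float64(138.58641745960617))
in [-1.6 -0.9  0.3]
grip 37.7 39.939892664551735 [-0.8  0.5 -1.2]
slid [-4.5 -0.6  2.1] [ 0.  -0.2  0.1]
off [-1.  -1.3 -2.5]
held 37.9 [-1.4 -1.9 -1.1] t 86.675
tray (array([ 468.593, -288.984]), np.float64(-0.21223399193174383), np.float64(216.56096828264262), np.float64(138.58641745960617))
```

View pics/t4c.png

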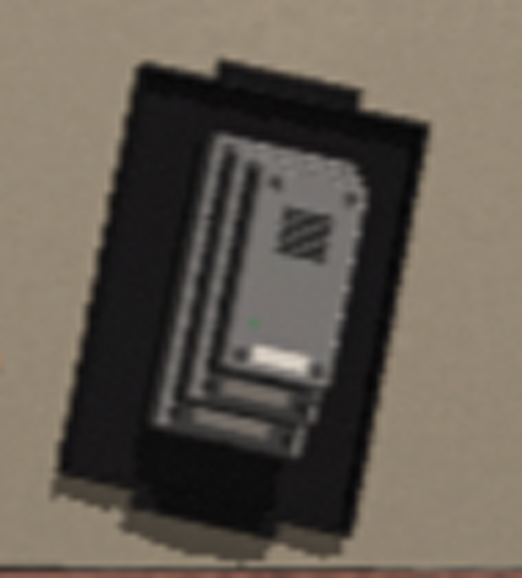

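The pile looks square. Numeric check from the 92's dots (276,183), (350,199), (241,355), (316,371) and the label ends.

Run:
```python
from unit import *
c=bot.get_calibration("top")
px=lambda L: np.array(L)/5.5+[395,205]
P=on_z(c,px([(276,183),(350,199),(241,355),(316,371)]),112)[:,:2]; v=P[0]+P[1]-P[2]-P[3]
C0=np.array([468.3,-288.9]); r=R.from_euler("z",-.21).as_matrix()[:2,:2]
print("92 centre rel",(P.mean(0)-C0)@r,"yaw",np.arctan2(v[1],v[0]))
# near end edge middle of each cover face, expected at -L/2
for k,z,p in((92,112,[(222,365),(328,387)]),(116,78,[(190,395),(305,422)]),(140,42,[(152,422),(299,457)])):
    print(k,((on_z(c,px(p),z)[:,:2]-C0)@r).round(1).tolist(),"expect x",-k/2,"y +-",DIM[k][1]/2)
print(bot.read_state()["width"])
```

```text
92 centre rel [ 3.331 -1.635] yaw -0.2199615450690088
92 [[-41.7, 22.8], [-41.3, -24.4]] expect x -46.0 y +- 24.0
116 [[-55.1, 27.3], [-56.0, -25.4]] expect x -58.0 y +- 29.0
140 [[-68.4, 35.0], [-69.8, -34.2]] expect x -70.0 y +- 34.0
38.031550113090816
```

All within a few mm. Place the 70.

Run:
```python
from unit import *
place(70,np.array([468.3,-288.9])+1.5*np.array([np.cos(.21),-np.sin(.21)]),-.21,112)
p=bot.read_state()["tcp_pos"]; bot.line_to(p+[-20,60,80],150)
bot.move_ptp([420,150,330],quat(0,0)); bot.pause(.5)
print("tray",tray()); im,c=shot("top","t5"); print(handle(im,c,10,(300,225,410,320)),bot.read_state()["t"])
a=cv2.resize(im[205:310,395:490,::-1],None,fx=4.2,fy=4.2,interpolation=cv2.INTER_CUBIC)
s,cs=shot("scene"); b=cv2.resize(s[310:420,270:450,::-1],None,fx=2.2,fy=2.2,interpolation=cv2.INTER_CUBIC)
cv2.imwrite("pics/fin.png",np.hstack([a[:441],np.vstack([b,np.zeros((441-b.shape[0],b.shape[1],3),np.uint8)])]))
```

```text
over 38.0 89.3583
touch dz 0 [-0.5  2.4  9.7] [ 0.147 -0.101  1.294]
t 94.9667
tray (array([ 468.338, -288.928]), np.float64(-0.2122340342498153), np.float64(216.03923618787638), np.float64(138.586404237543))
(array([ 441.854, -125.851]), array([ 0.004, -1.   ]), np.float64(52.11483822335682), np.float64(15.612985138148575)) 97.825
```

View pics/fin.png

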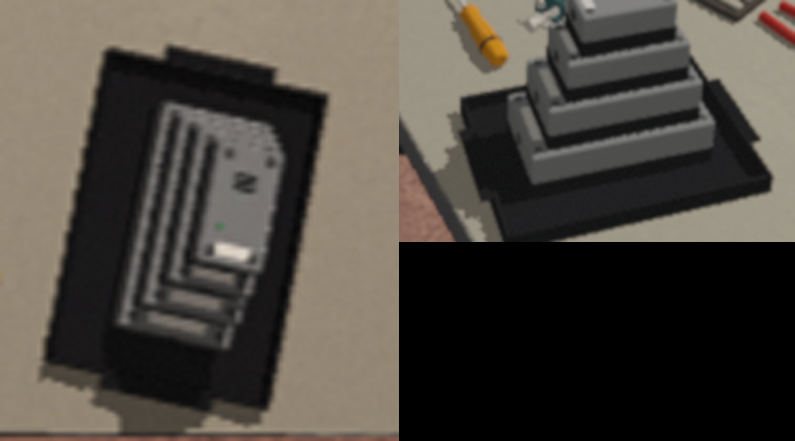

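The pile of four is square in the tray. The driver was nudged about 28 mm in x (the announced knock), so I'll check numerically that it still lies flat.

Run:
```python
from h import *
bot.move_ptp([420,200,330],quat(0,0)); bot.pause(.5)
D={}
for n,box in(("top",(300,225,410,320)),("scene",(270,290,350,345))):
    im,c=shot(n); h=cv2.cvtColor(im,cv2.COLOR_RGB2HSV); m=(h[...,0]>8)&(h[...,0]<28)&(h[...,1]>130)&(h[...,2]>100)
    k=np.zeros_like(m);k[box[1]:box[3],box[0]:box[2]]=1; m&=k
    b=np.vstack(blobs(m,6))[:,0]; print(n,b.min(0),b.max(0)); r=cv2.minAreaRect(b); D[n]=ray(c,[r[0]])
(o1,d1),(o2,d2)=D["top"],D["scene"]; t=np.linalg.lstsq(np.c_[d1[0],-d2[0]],o2-o1,rcond=None)[0]
print("handle centre",(o1+d1[0]*t[0]),(o2+d2[0]*t[1]))
```

```text
top [366 266] [394 273]
scene [298 312] [319 339]
handle centre [ 440.669 -136.471    8.161] [ 438.881 -135.745    8.   ]
```

Handle centre is 8 mm above the desk: flat, at rest and well outside the tray. Handing in.

Run:
```python
from plant import bot
print(bot.close_job(), bot.read_state()["t"])
```

```text
the job is handed in; nothing more can be done
the job is handed in; nothing more can be done
```

I've handed the job in, but no verdict came back: my checks show the strip off, the screwdriver flat on the desk (knocked about 28 mm once after parking), and all four units stacked in the tray, largest at the bottom, within a few mm of lined up.

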